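# Gauge the bushings and load the good one

### The job

Take the stepped plug gauge from its holder and try it gently, never forcing it, in the bushings until you have felt which is the right one: the thin tip goes in and the thicker step comes to rest on the bore. Put the gauge fully back in its holder, then set the right bushing, flange down, over the mandrel post until it rests squarely on the shoulder. Leave the other two bushings standing where they are and do not disturb the other things on the table.

Things in the scene. Friction and masses are not known exactly. Their poses are not given: they have to be found in the camera images.
- gauge: stepped plug gauge, 93 mm long, 120 g, standing tip down in its holder. Origin at the centre of the tip's end, z up along the handle. From the tip: go pin 12 mm diameter to 18 mm, its first 3 mm tapered from 7 mm; then the step, a 2 mm long taper to the no-go pin of 16 mm diameter; at 34 mm a collar 26 mm diameter, 4 mm thick; then the square handle to 93 mm
- gauge_handle (a point): middle of the gauge's square handle (18 x 18 mm, 55 mm long, flats along its x and y), 65.5 mm above the tip. Lowered into a bushing, the gauge stops with its tip about 7.6 mm below the bushing's top if tight, 25 mm if right, 34 mm (collar on the bushing) if worn. A push of 3 to 10 N tells; over 20 N is forcing it
- holder_mouth (a point): centre of the mouth of the gauge holder's hole, on top of the holder: fixed aluminium block 56 x 56 mm, 44 mm tall, on a foot 100 x 56 x 6 mm; upright hole 18 mm diameter, 40 mm deep. z up. Home, the gauge's collar rests on the block and its tip is 34 mm below this point
- mandrel_seat (a point): centre of the mandrel's shoulder, z up. Fixed plate 90 x 90 x 8 mm; on it an upright steel mandrel: a foot 15.6 mm diameter, 12 mm tall, whose top is the shoulder, and above it a post 11.6 mm diameter, 24 mm tall, its top 6 mm tapered to 5 mm. The right bushing's underside comes to rest here, 12 mm above the plate (a tight one does not go on, a worn one drops to the plate)
- bushing_a: steel flanged bushing, loose, upright, flange down: body 36 mm diameter, flange 44 mm and 5 mm thick at the bottom, 42 mm tall, 150 g. Origin on its axis at the underside, z up. Through bore; its top 6 mm are a counterbore of 17.6 mm in all three; below, one bushing is tight (9.6), one right (13.6), one worn (17.6 mm): any may be which, the gauge tells
- bushing_b: steel flanged bushing, loose, upright, flange down: body 36 mm diameter, flange 44 mm and 5 mm thick at the bottom, 42 mm tall, 150 g. Origin on its axis at the underside, z up. Through bore; its top 6 mm are a counterbore of 17.6 mm in all three; below, one bushing is tight (9.6), one right (13.6), one worn (17.6 mm): any may be which, the gauge tells
- bushing_c: steel flanged bushing, loose, upright, flange down: body 36 mm diameter, flange 44 mm and 5 mm thick at the bottom, 42 mm tall, 150 g. Origin on its axis at the underside, z up. Through bore; its top 6 mm are a counterbore of 17.6 mm in all three; below, one bushing is tight (9.6), one right (13.6), one worn (17.6 mm): any may be which, the gauge tells
- dust_boot: bystander: black rubber dust boot, 45 mm diameter, 22 mm tall, origin under its centre
- dust_boot_2: bystander: black rubber dust boot, 45 mm diameter, 22 mm tall, origin under its centre
- hex_key: bystander: black hex key lying flat, 33 x 102 x 5 mm, origin under its centre
- tape_roll: bystander: roll of paper tape lying flat, 89 mm diameter, 19 mm tall, origin under its centre
Mind the look-alikes: they are no part of the job. Leave any green look-alike of the bushing_a alone.

How it is judged:
By the outcome, as a careful person would: the job done as asked, in the order asked, and still so for the second after the job is handed in, with the robot touching nothing.
It also fails if it takes over 72 s, if anything falls off the work surface, if the arm or the gripper's body presses on something with over 40 N, if the wrist force passes 120 N, or if a joint passes its speed limit or range.

### The arm

A 7-joint arm with a two-finger parallel gripper is mounted at the origin on a cart in front of the work surface, level with it; the furniture and walls round the work are solid. World frame = base frame: x ahead of the robot, y to its left, z up, the work surface at z = 0. Lengths are in m, angles in rad, forces in N, time in s.
With the tool pointing down it reaches from about 0.4 to 0.85 m from the base axis. Payload 10.4 kg.
Tool frame: the origin (TCP) lies on the mounting face of the last link; the fingertips stand 173 mm ahead of it and the grasp point (between the pads) lies 155 mm ahead of it (manip.tip_extent is the distance from the TCP to the fingertips, in m); z points along the fingers, y is the line along which they close (so a half turn about z gives the same grasp; the last joint's range is limited). The gripper opens to 85 mm and grips with 20 to 120 N. Pads are 22 mm wide; open, the fingers measure 114 mm over their backs; the gripper's body (76 mm by 85 mm) begins 54 mm behind the grasp point. The pads swing forward as they close: fully open they stand 13 mm farther back than shut.
Start: joints at [1.206, 0.332, -0.065, 1.46, 0.022, 1.35, -0.088], TCP at [0.21, -0.589, 0.405] pointing down, gripper open.
Joint ranges: [-2.6, 2.6], [-0.5, 2.12], [-1.47, 1.34], [0.16, 2.42], [-1.27, 4.41], [0.06, 2.06], [-2.6, 2.6]. Speed limits (rad/s): [2.22, 2.22, 2.79, 2.79, 3.14, 3.14, 3.14].

### API

Orientations are given as a unit quaternion [x, y, z, w].
In Python, from workcell import manip gives the robot as it stands.
- The arm moves only by the tool move_arm, never from a script. Its argument "plan" is one flat list of numbers, 7 for each row, row after row: the turn, a rotation vector about the tool's x, y, z in rad, then the shift along the tool's x, y, z in m, then the finger opening in m, from 0 to 0.0854. In form: [ax, ay, az, dx, dy, dz, gripper, ax, ay, az, dx, dy, dz, gripper, ...]. A call has 1 to 12 rows; each row is the pose to reach, as a shift and turn from the pose commanded when the call began, along the tool's axes at that moment; what a row does not reach only later rows make up. A row lasts 1/8 s, in which the tool goes at most 62.5 mm and 10.7 degrees, less where a joint would pass 70% of its speed; a pose out of reach is approached as far as the arm can. A call with a gripper value outside its range is refused whole. The fingers move at their own pace and stop on an object; "squeeze" is the grip in N (left out, the last holds). Time passes only in rows, so rows that repeat a pose let the fingers close. It gives the time, the measured TCP pose, the force, the opening and the grip force at its end, in the units of the state.
- manip.get_obs(): the state, without advancing time (a new reading comes with each control period).
- manip.camera(name): name is "scene" or "side" or "wrist"; returns a dict with "color" (400x640x3 uint8, red, green, blue), "fx", "fy", "cx", "cy" (pixels), "cam_to_world" (4x4, takes a point from camera to world coordinates); the wrist camera has in their place "mount" (4x4, takes a point from camera to tool coordinates, whose origin is the TCP and whose axes are the flange's). Camera axes: x right, y down, z forward; pixel columns grow to the right and rows downward; lengths in m; the calibration is good to about 2 mm. A picture is of the moment at which its call begins: read the wrist's pose just before it. There is no depth.
- manip.hand_in(): hands the job in; it is judged then, once.
Trained networks look in a picture, given as the dict that the camera call returned (one of the last four; its "shot" number tells which), for a name from the list of things; names that differ only in an ending like _2 or _b are one class to them, and where a whole thing is asked for, a point or a joint stands for the part that bears it (a point fixed in the world has none). Each returns a list of dicts, best first, with "conf" (0 to 1); they miss things now and then, are a little off and sometimes report something else, mostly with a low value. They report only what shows in the picture. A call takes as long as a camera call. They do not tell look-alikes from the thing itself.
- manip.look_for(picture, label): "position" ([x, y, z] in m, in the coordinates of the camera as it stood for that picture, good to about 4 mm: the middle of the surface that is visible of it).
- manip.silhouettes(picture, label): "pixels" (400x640 bool, what is visible of it).
- manip.tip_of(picture, label): "position" ([x, y, z] in m, in the coordinates of the camera as it stood for that picture, good to about 4 mm: a listed point, or the origin of a listed thing).
The state is a dict: "clock": time; "joint_pos": joint angles; "joint_velocities": joint speeds; "tau": joint torques, N m; "position": TCP position; "ee_rot": TCP orientation; "ft_force": force on the tool from outside, world axes, zero at the start; "torque": the same for the moment, N m; "grip_width": opening from 0.0 (shut) to 1.0 (fully open); "grasp_force": force on a finger pad.
Only numpy, scipy, OpenCV 4.12 (cv2) and the standard library are available. Lean on these libraries where they do the work, as an engineer would, in place of code of your own. Each camera call takes 0.05 s, during which the arm holds its last target. There are 200 camera calls.

## Working session

There is one attempt and no reset: what is moved stays moved. The work goes in short steps, Python scripts to look and compute and a tool call to move; the robot and the scene stay as the last step left them, time stands still between calls to the robot, and variables do not carry over. Pictures are saved under pics/ and viewed, at most 10 in all, crops included, and the job is handed in when it is done.

Besides the shell and the picture viewer there is one more tool, called after "Emit:" in YAML: its name, and indented under it one key for each argument. move_arm: Moves the arm, as the interface text tells. Its arguments: {"type":"object","properties":{"plan":{"type":"array","items":{"type":"number"}},"squeeze":{"type":"number"}},"required":["plan"]}

```bash
mkdir -p pics; ls; cat > h.py <<'E'
import numpy as np, cv2
from workcell import manip
from scipy.spatial.transform import Rotation as R
def T():
    o=manip.get_obs(); M=np.eye(4); M[:3,:3]=R.from_quat(o["ee_rot"]).as_matrix(); M[:3,3]=o["position"]; return M
def shot(n):
    t=T(); p=manip.camera(n); p["C"]=p["cam_to_world"] if "cam_to_world" in p else t@np.array(p["mount"]); p["C"]=np.array(p["C"]); return p
def w(p,v): return (p["C"]@np.r_[v,1])[:3]
def px(p,W):
    c=np.linalg.inv(p["C"])@np.r_[W,1]; return np.array([p["fx"]*c[0]/c[2]+p["cx"],p["fy"]*c[1]/c[2]+p["cy"]])
def ray(p,u,v,z):
    d=p["C"][:3,:3]@np.array([(u-p["cx"])/p["fx"],(v-p["cy"])/p["fy"],1]); o=p["C"][:3,3]; return o+d*(z-o[2])/d[2]
def save(p,n): cv2.imwrite("pics/"+n,p["color"][:,:,::-1])
E
python3 - <<'E'
from h import *
np.set_printoptions(precision=4,suppress=True)
o=manip.get_obs(); print({k:np.round(v,3) for k,v in o.items()}); print(T())
for n in ["scene","side"]:
    p=shot(n); save(p,n+"0.png")
    print(n,p["C"][:3,3])
    for l in ["gauge_handle","holder_mouth","mandrel_seat","bushing_a","dust_boot","hex_key","tape_roll"]:
        for d in manip.tip_of(p,l): print(l,round(d["conf"],2),w(p,d["position"]),px(p,w(p,d["position"])).round())
E
```

```text
pics
{'clock': np.float64(0.0), 'joint_pos': array([ 1.206,  0.333, -0.065,  1.461,  0.022,  1.35 , -0.088]), 'joint_velocities': array([ 0.001,  0.001,  0.   ,  0.   , -0.001,  0.001, -0.   ]), 'tau': array([  0.   , -62.544,   0.049, -39.161,   0.016,   0.01 ,  -0.   ]), 'position': array([ 0.209, -0.589,  0.404]), 'ee_rot': array([ 0.985,  0.17 , -0.   , -0.001]), 'ft_force': array([0.357, 0.319, 0.257]), 'torque': array([0.025, 0.057, 0.011]), 'grasp_force': np.float64(0.0), 'grip_width': np.float64(0.995)}
[[ 0.9421  0.3352 -0.0006  0.2094]
 [ 0.3352 -0.9421  0.0013 -0.5887]
 [-0.0001 -0.0014 -1.      0.4039]
 [ 0.      0.      0.      1.    ]]
scene [0.1565 0.4704 0.6934]
gauge_handle 0.79 [ 0.4545 -0.1989  0.0758] [392. 182.]
holder_mouth 0.91 [ 0.4548 -0.1985  0.0443] [390. 193.]
mandrel_seat 0.77 [0.4395 0.1622 0.0225] [296. 308.]
bushing_a 0.82 [ 0.6027 -0.159  -0.0014] [328. 190.]
bushing_a 0.77 [ 0.6187  0.1613 -0.0008] [230. 268.]
bushing_a 0.71 [ 0.7218  0.168  -0.0017] [195. 247.]
bushing_a 0.63 [0.602  0.0795 0.0002] [263. 248.]
bushing_a 0.59 [ 0.5229 -0.0848  0.0038
[... 423 characters left out ...]
 -0.1948  0.0727] [356. 186.]
holder_mouth 0.6 [ 0.4551 -0.1947  0.0471] [357. 195.]
mandrel_seat 0.79 [0.4347 0.1632 0.0182] [349. 276.]
bushing_a 0.92 [0.6091 0.1666 0.0052] [262. 272.]
bushing_a 0.77 [ 0.5196 -0.0819 -0.0005] [327. 225.]
bushing_a 0.73 [ 0.7182  0.1677 -0.0005] [211. 269.]
bushing_a 0.7 [ 0.5919 -0.161   0.0045] [306. 209.]
bushing_a 0.64 [0.603  0.0807 0.0056] [278. 251.]
bushing_a 0.5 [ 0.6325 -0.0011  0.0027] [276. 234.]
dust_boot 0.58 [ 0.4827  0.0041 -0.0016] [336. 243.]
dust_boot 0.55 [0.724  0.0691 0.    ] [229. 245.]
hex_key 0.61 [0.3772 0.0127 0.0026] [382. 248.]
tape_roll 0.8 [ 0.6755 -0.299   0.0011] [290. 191.]
tape_roll 0.46 [0.4804 0.0048 0.0014] [337. 242.]
```

```bash
python3 - <<'E'
import cv2
a=cv2.imread("pics/scene0.png")[130:330,170:430]; cv2.imwrite("pics/c1.png",cv2.resize(a,None,fx=3,fy=3,interpolation=cv2.INTER_CUBIC))
E
```

```text
(no output)
```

View pics/c1.png

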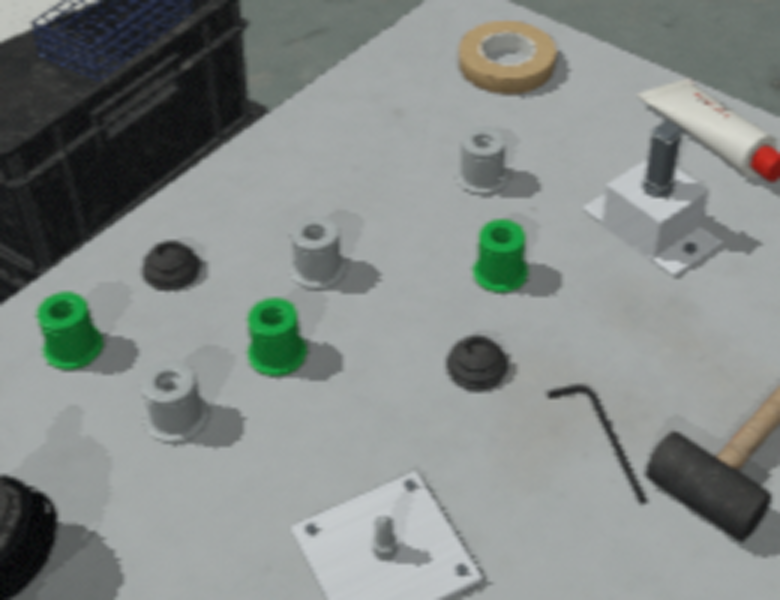

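Crop (3x, offset 170,130): the grey bushings are at scene px (331,183), (276,215) and (228,264). These match the grey steel description. The three green ones at (337,220), (263,248) and (195,247) are look-alikes and stay where they are. The gauge in its holder is at (392,182) and the mandrel is at (296,308).

```bash
cat >> h.py <<'E'
def go(x,y,z,yaw=None):
    """row for grasp point target (world) with tool x axis at yaw, tool pointing down"""
    M=T(); Rm=M[:3,:3]
    if yaw is None: yaw=np.arctan2(Rm[1,0],Rm[0,0])
    yaw0=np.arctan2(Rm[1,0],Rm[0,0])
    best=yaw
    Rt=np.array([[np.cos(best),np.sin(best),0],[np.sin(best),-np.cos(best),0],[0,0,-1]])
    t=np.array([x,y,z])-Rt@[0,0,.155]
    print("yaw0 %.3f"%yaw0,"rot",R.from_matrix(Rm.T@Rt).as_rotvec().round(3),"shift",(Rm.T@(t-M[:3,3])).round(4),"dist",np.linalg.norm(t-M[:3,3]).round(3))
E
python3 - <<'E'
from h import *
p=manip.camera("wrist"); print(np.array(p["mount"]).round(3),p["fx"],p["cx"],p["cy"])
go(.445,-.197,.22); 
E
```

```text
[[ 0.    -0.944 -0.329  0.085]
 [ 1.     0.     0.001  0.001]
 [-0.001 -0.329  0.944  0.032]
 [ 0.     0.     0.     1.   ]] 323.92682246395515 316.17515095782335 200.932920349875
yaw0 0.342 rot [ 0. -0. -0.] shift [ 0.3532 -0.2903  0.0297] dist 0.458
```

Emit:
move_arm:
  plan: [0, 0, 0, 0.045, -0.036, 0.004, 0.085, 0, 0, 0, 0.09, -0.073, 0.008, 0.085, 0, 0, 0, 0.135, -0.11, 0.012, 0.085, 0, 0, 0, 0.18, -0.148, 0.016, 0.085, 0, 0, 0, 0.225, -0.185, 0.02, 0.085, 0, 0, 0, 0.27, -0.222, 0.024, 0.085, 0, 0, 0, 0.315, -0.26, 0.028, 0.085, 0, 0, 0, 0.353, -0.29, 0.03, 0.085, 0, 0, 0, 0.353, -0.29, 0.03, 0.085, 0, 0, 0, 0.353, -0.29, 0.03, 0.085]

```text
clock: 2.1
position: [0.4446, -0.1979, 0.3747]
ee_rot: [0.985, 0.17, -0.0, 0.0]
ft_force: [0.3, -1.1, 0.6]
grip_width: 0.993
grasp_force: 0.0
```

```bash
python3 - <<'E'
from h import *
np.set_printoptions(precision=4,suppress=True)
print(manip.get_obs()["clock"],T())
p=shot("wrist"); save(p,"w1.png")
for l in ["gauge_handle","holder_mouth","gauge"]:
    for d in manip.tip_of(p,l): print(l,round(d["conf"],2),w(p,d["position"]),px(p,w(p,d["position"])).round())
for d in manip.silhouettes(p,"gauge"):
    m=d["pixels"]; v,u=np.nonzero(m); print(d["conf"],m.sum(),u.min(),u.max(),v.min(),v.max())
E
```

```text
2.1 [[ 0.9423  0.3349 -0.0002  0.4446]
 [ 0.3349 -0.9423 -0.0005 -0.1979]
 [-0.0003  0.0004 -1.      0.3747]
 [ 0.      0.      0.      1.    ]]
gauge_handle 0.72 [ 0.4555 -0.1977  0.0708] [319. 179.]
holder_mouth 0.55 [ 0.4578 -0.1965  0.044 ] [319. 169.]
gauge 0.68 [ 0.4565 -0.1966  0.0083] [318. 162.]
0.74 940 308 336 156 197
0.31 1063 0 27 33 102
```

View pics/w1.png

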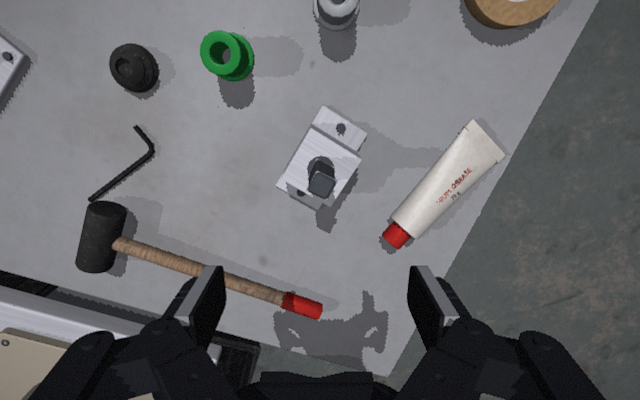

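The handle is at px (320,178) in its holder, and the mallet and grease tube lie clear of it. I'll enlarge this to read the handle's yaw.

```bash
python3 - <<'E'
import cv2
a=cv2.imread("pics/w1.png")[100:220,265:375]; cv2.imwrite("pics/c2.png",cv2.resize(a,None,fx=5,fy=5,interpolation=cv2.INTER_CUBIC))
E
```

```text
(no output)
```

View pics/c2.png

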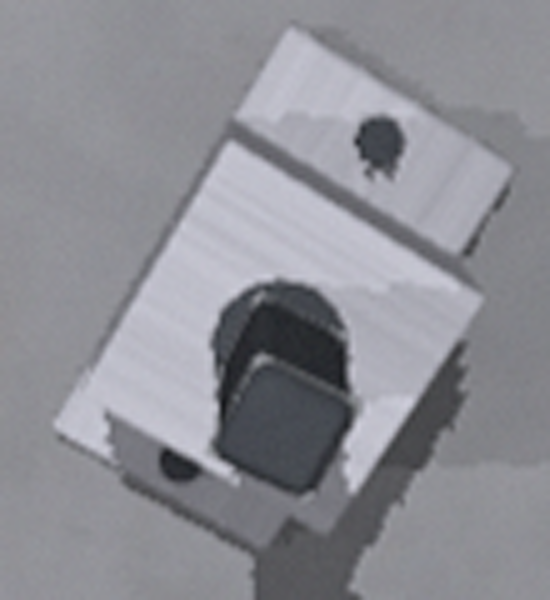

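```bash
python3 - <<'E'
from h import *
np.set_printoptions(precision=4,suppress=True)
p=shot("wrist")
f=lambda a,z: ray(p,265+a[0]/5,100+a[1]/5,z)
ang=lambda a,b,z: np.degrees(np.arctan2(*(f(b,z)-f(a,z))[[1,0]]))%90
print("block",ang((235,140),(485,298),.044),ang((235,140),(92,410),.044))
print("handle",ang((275,360),(345,395),.103),ang((222,440),(285,487),.103),ang((353,415),(310,485),.103),ang((257,365),(220,430),.103))
print("handle top centre",np.mean([f(c,.103) for c in [(262,355),(355,403),(300,495),(218,435)]],0), f((286,424),.103))
E
```

```text
block 77.60015509182783 80.96214829777725
handle 82.3534310235246 71.4141146554852 79.73578187220883 80.52563598117337
handle top centre [ 0.4601 -0.1981  0.103 ] [ 0.46   -0.1985  0.103 ]
```

```bash
python3 - <<'E'
from h import *
go(.457,-.1975,.165,np.radians(-10.5))
E
```

```text
yaw0 0.340 rot [ 0.    -0.     0.524] shift [0.0119 0.0036 0.0547] dist 0.056
```

Emit:
move_arm:
  plan: [0, 0, 0.175, 0.004, 0.001, 0.018, 0.085, 0, 0, 0.35, 0.008, 0.002, 0.036, 0.085, 0, 0, 0.524, 0.012, 0.0035, 0.055, 0.085, 0, 0, 0.524, 0.012, 0.0035, 0.055, 0.085, 0, 0, 0.524, 0.012, 0.0035, 0.055, 0.085, 0, 0, 0.524, 0.012, 0.0035, 0.055, 0.085]

```text
clock: 3.15
position: [0.4575, -0.1968, 0.3206]
ee_rot: [0.996, -0.09, 0.001, 0.0]
ft_force: [0.1, -0.4, -0.2]
grip_width: 0.993
grasp_force: 0.0
```

```bash
python3 - <<'E'
from h import *
np.set_printoptions(precision=4,suppress=True)
p=shot("wrist"); save(p,"w2.png")
print(T())
for l in ["gauge_handle","holder_mouth"]:
    for d in manip.tip_of(p,l): print(l,round(d["conf"],2),w(p,d["position"]),px(p,w(p,d["position"])).round())
# project expected corners of handle top for yaw -10.5
im=p["color"][:,:,::-1].copy()
c=px(p,[.4585,-.1978,.103]).astype(int); print(c)
a=im[max(c[1]-80,0):c[1]+80,c[0]-80:c[0]+80]; print(max(c[1]-80,0),c[0]-80)
cv2.imwrite("pics/c3.png",cv2.resize(a,None,fx=4,fy=4,interpolation=cv2.INTER_CUBIC)[:600])
E
```

```text
[[ 0.9837 -0.1797  0.0011  0.4574]
 [-0.1797 -0.9837 -0.0007 -0.1967]
 [ 0.0012  0.0005 -1.      0.3205]
 [ 0.      0.      0.      1.    ]]
gauge_handle 0.83 [ 0.458  -0.1971  0.0716] [315. 213.]
holder_mouth 0.61 [ 0.4572 -0.197   0.0468] [316. 203.]
[316 230]
150 236
```

View pics/c3.png

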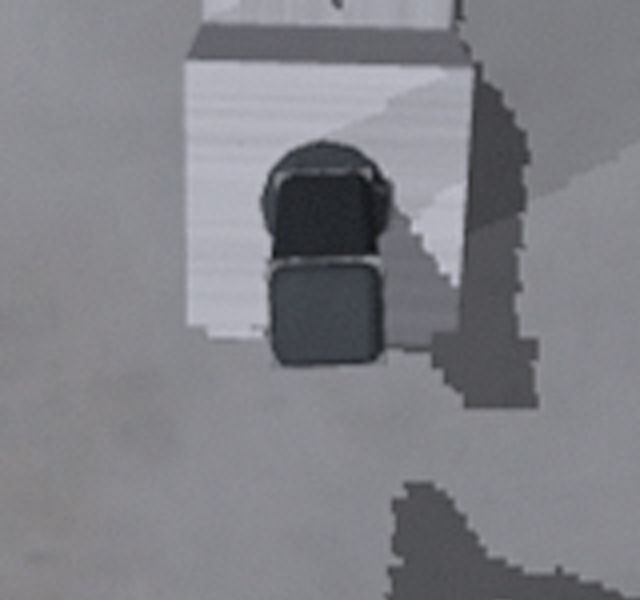

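The gripper is square to the handle, whose top is centred at about px (317,228). I'll descend and grip.

```bash
python3 - <<'E'
from h import *
go(.4583,-.1977,.078)
E
```

```text
yaw0 -0.181 rot [ 0.    -0.001 -0.   ] shift [0.001  0.0008 0.0872] dist 0.087
```

Emit:
move_arm:
  plan: [0, 0, 0, 0.001, 0.001, 0.045, 0.085, 0, 0, 0, 0.001, 0.001, 0.08, 0.07, 0, 0, 0, 0.001, 0.001, 0.087, 0.05, 0, 0, 0, 0.001, 0.001, 0.087, 0.03, 0, 0, 0, 0.001, 0.001, 0.087, 0.02, 0, 0, 0, 0.001, 0.001, 0.087, 0.01, 0, 0, 0, 0.001, 0.001, 0.087, 0.01, 0, 0, 0, 0.001, 0.001, 0.087, 0.01, 0, 0, 0, 0.001, 0.001, 0.087, 0.01, 0, 0, 0, 0.001, 0.001, 0.087, 0.01]
  squeeze: 40

```text
clock: 4.55
position: [0.4588, -0.198, 0.2343]
ee_rot: [0.996, -0.091, 0.001, 0.001]
ft_force: [-0.8, 0.8, 7.3]
grip_width: 0.208
grasp_force: 39.7
```

Emit:
move_arm:
  plan: [0, 0, 0, 0, 0, -0.015, 0.01, 0, 0, 0, 0, 0, -0.04, 0.01, 0, 0, 0, 0, 0, -0.07, 0.01, 0, 0, 0, 0.02, -0.015, -0.09, 0.01, 0, 0, 0, 0.045, -0.032, -0.09, 0.01, 0, 0, 0, 0.064, -0.045, -0.09, 0.01, 0, 0, 0, 0.064, -0.045, -0.09, 0.01, 0, 0, 0, 0.064, -0.045, -0.09, 0.01]

```text
clock: 5.55
position: [0.5287, -0.1654, 0.3231]
ee_rot: [0.996, -0.091, -0.0, 0.0]
ft_force: [-0.1, -0.0, -0.8]
grip_width: 0.203
grasp_force: 39.3
```

```bash
cat >> h.py <<'E'
def bush(p,guess):
    """centre of bushing top from its silhouette's bushing hypothesis nearest guess: fit bore/top ellipse"""
    out=[]
    for d in manip.silhouettes(p,"bushing_a"):
        m=d["pixels"].astype(np.uint8); v,u=np.nonzero(m)
        e=px(p,np.r_[guess,.021])
        if np.hypot(u.mean()-e[0],v.mean()-e[1])<40:
            # least squares: render model silhouette (cylinders) & match
            from scipy.optimize import minimize
            t=np.linspace(0,2*np.pi,40)
            def cost(q):
                r=np.zeros(m.shape,np.uint8)
                for rad,z0,z1 in ((.022,0,.005),(.018,.005,.042)):
                    P=np.array([px(p,[q[0]+rad*np.cos(a),q[1]+rad*np.sin(a),z]) for z in (z0,z1) for a in t])
                    h=cv2.convexHull((P*16).astype(np.int32)); cv2.fillConvexPoly(r,h,1,shift=4)
                return np.sum(r!=m)/m.sum()
            s=minimize(cost,guess,method="Nelder-Mead",options=dict(initial_simplex=[guess,guess+[.005,0],guess+[0,.005]],xatol=1e-4,fatol=1e-4))
            out.append((round(d["conf"],2),s.x.round(4),round(s.fun,3)))
    return out
E
python3 - <<'E'
from h import *
np.set_printoptions(precision=4,suppress=True)
print(manip.get_obs()["ft_force"],T())
p=shot("wrist"); save(p,"w3.png")
for d in manip.tip_of(p,"bushing_a"): print(round(d["conf"],2),w(p,d["position"]),px(p,w(p,d["position"])).round())
for d in manip.tip_of(p,"gauge"): print("gauge",round(d["conf"],2),w(p,d["position"]),px(p,w(p,d["position"])).round())
for g in [(.600,-.160),(.635,0)]: print(bush(p,np.array(g)))
for n in ["scene","side"]:
    p=shot(n)
    for g in [(.600,-.160),(.635,0),(.614,.164)]: print(n,bush(p,np.array(g)))
E
```

```text
[-0.1334 -0.0123 -0.8381] [[ 0.9834 -0.1815 -0.0003  0.5287]
 [-0.1815 -0.9834 -0.0004 -0.1654]
 [-0.0002  0.0004 -1.      0.3231]
 [ 0.      0.      0.      1.    ]]
0.89 [ 0.6326  0.0002 -0.0002] [105. 104.]
0.89 [ 0.6018 -0.1608 -0.0031] [295. 105.]
0.67 [ 0.606   0.0828 -0.0061] [ 35. 151.]
0.6 [ 0.5187 -0.0825  0.0001] [232. 210.]
gauge 0.9 [ 0.5284 -0.1645  0.0965] [314. 227.]
[(0.83, array([ 0.6002, -0.1636]), np.float64(0.134))]
[(0.85, array([ 0.6367, -0.0022]), np.float64(0.073))]
scene [(0.72, array([ 0.6084, -0.1602]), np.float64(1.947)), (0.66, array([ 0.6009, -0.1628]), np.float64(0.111))]
scene [(0.72, array([0.635 , 0.0025]), np.float64(2.095)), (0.6, array([0.6385, 0.0004]), np.float64(0.11))]
scene [(0.73, array([0.6208, 0.1655]), np.float64(0.056)), (0.72, array([ 1.5414, -1.2287]), np.float64(1.0))]
side [(0.85, array([ 0.6053, -0.1642]), np.float64(2.078)), (0.75, array([ 0.5993, -0.1633]), np.float64(0.139)), (0.56, array([ 0.6053, -0.1642]), np.float64(2.058))]
side [(0.85, array([0.6343, 0.0005]), np.float64(0.478)), (0.75, array([ 0.64 , -0.015]), np.float64(2.521)), (0.58, array([0.6043, 0.0772]), np.float64(0.128))]
side [(0.89, array([0.6196, 0.1638]), np.float64(0.191)), (0.58, array([  4.5111, -11.5522]), np.float64(1.01))]
```

View pics/w3.png

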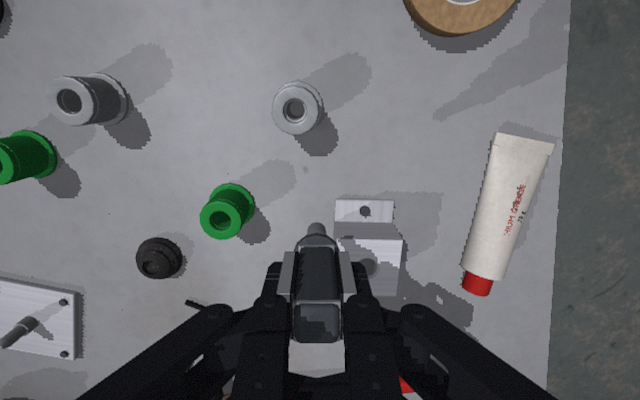

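Grey bushing 1 is at px (296,108) and grey bushing 2 at about (75,99). The gauge is held straight, with its tip at about (318,228).

```bash
python3 - <<'E'
from h import *
np.set_printoptions(precision=4,suppress=True)
p=shot("wrist"); g=cv2.cvtColor(p["color"],cv2.COLOR_RGB2GRAY)
print(ray(p,296,108,.042),ray(p,69,99,.042), px(p,[.6002,-.1633,.042]),px(p,[.5287,-.1654,.099]))
a=g[80:136,266:326]; b=g[210:250,298:338]
cv2.imwrite("pics/c4.png",np.hstack([cv2.resize(a,(480,448),interpolation=cv2.INTER_CUBIC),cv2.resize(b,(320,448)[:1]+(448,),interpolation=cv2.INTER_CUBIC)]))
E
```

```text
[ 0.6021 -0.164   0.042 ] [ 0.6384 -0.0017  0.042 ] [295.6309 110.7874] [315.8616 228.6871]
```

View pics/c4.png

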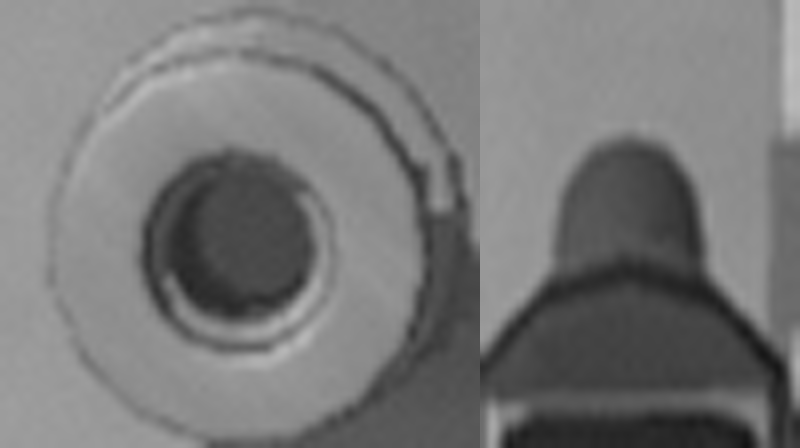

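Emit:
move_arm:
  plan: [0, 0, 0, 0.035, -0.008, 0, 0.01, 0, 0, 0, 0.07, -0.015, 0.01, 0.01, 0, 0, 0, 0.07, -0.015, 0.035, 0.01, 0, 0, 0, 0.07, -0.015, 0.05, 0.01, 0, 0, 0, 0.07, -0.015, 0.052, 0.01, 0, 0, 0, 0.07, -0.015, 0.052, 0.01]

```text
clock: 7.0
position: [0.6008, -0.1632, 0.2715]
ee_rot: [0.996, -0.091, 0.0, 0.0]
ft_force: [-0.3, 0.2, -0.8]
grip_width: 0.203
grasp_force: 39.3
```

```bash
python3 - <<'E'
from h import *
print(T()[:3,3].round(4)); p=shot("wrist"); save(p,"w4.png")
g=p["color"][:,:,::-1]
e=px(p,[.6,-.1633,.042]); print(e,px(p,np.r_[T()[:2,3],.047]))
c=e.astype(int); cv2.imwrite("pics/c5.png",cv2.resize(g[c[1]-60:c[1]+50,c[0]-60:c[0]+60],None,fx=5,fy=5,interpolation=cv2.INTER_CUBIC))
E
```

```text
[ 0.6008 -0.1632  0.2715]
[315.55065706 225.81194395] [315.1099523  227.61579239]
```

View pics/c5.png

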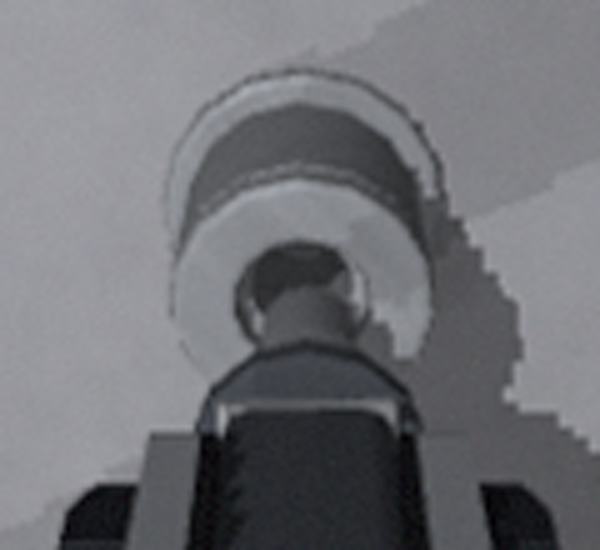

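The pin sits over the bore, about 1 mm to the right (crop pin x≈313, bushing centre x≈305). I'll shift by 1 mm and lower gently.

Emit:
move_arm:
  plan: [0, 0, 0, -0.0005, -0.001, 0.002, 0.01, 0, 0, 0, -0.0005, -0.001, 0.005, 0.01, 0, 0, 0, -0.0005, -0.001, 0.008, 0.01, 0, 0, 0, -0.0005, -0.001, 0.011, 0.01, 0, 0, 0, -0.0005, -0.001, 0.014, 0.01, 0, 0, 0, -0.0005, -0.001, 0.015, 0.01, 0, 0, 0, -0.0005, -0.001, 0.015, 0.01]

```text
clock: 7.92
position: [0.6005, -0.1619, 0.2556]
ee_rot: [0.996, -0.091, -0.0, -0.0]
ft_force: [0.1, 0.2, -0.8]
grip_width: 0.203
grasp_force: 39.3
```

Emit:
move_arm:
  plan: [0, 0, 0, 0, 0, 0.003, 0.01, 0, 0, 0, 0, 0, 0.006, 0.01, 0, 0, 0, 0, 0, 0.009, 0.01, 0, 0, 0, 0, 0, 0.0115, 0.01, 0, 0, 0, 0, 0, 0.013, 0.01, 0, 0, 0, 0, 0, 0.014, 0.01, 0, 0, 0, 0, 0, 0.0145, 0.01, 0, 0, 0, 0, 0, 0.015, 0.01, 0, 0, 0, 0, 0, 0.015, 0.01]

```text
clock: 9.05
position: [0.6007, -0.1621, 0.2411]
ee_rot: [0.996, -0.091, 0.0, 0.0]
ft_force: [-1.1, -0.5, 3.3]
grip_width: 0.205
grasp_force: 39.8
```

Emit:
move_arm:
  plan: [0, 0, 0, 0, 0, 0.0003, 0.01, 0, 0, 0, 0, 0, 0.0006, 0.01, 0, 0, 0, 0, 0, 0.0006, 0.01]

```text
clock: 9.43
position: [0.6007, -0.1621, 0.2409]
ee_rot: [0.996, -0.091, 0.0, 0.0]
ft_force: [-2.0, -0.5, 7.5]
grip_width: 0.211
grasp_force: 40.4
```

The tip went in freely and stopped firmly at 25 mm depth with 8 N, so this bushing at (0.600,-0.163) is the right one. Returning the gauge to its holder.

Emit:
move_arm:
  plan: [0, 0, 0, 0, 0, -0.005, 0.01, 0, 0, 0, 0, 0, -0.025, 0.01, 0, 0, 0, 0, 0, -0.055, 0.01, 0, 0, 0, -0.015, 0.007, -0.083, 0.01, 0, 0, 0, -0.055, 0.025, -0.083, 0.01, 0, 0, 0, -0.1, 0.046, -0.083, 0.01, 0, 0, 0, -0.133, 0.061, -0.083, 0.01, 0, 0, 0, -0.133, 0.061, -0.06, 0.01, 0, 0, 0, -0.133, 0.061, -0.045, 0.01, 0, 0, 0, -0.133, 0.061, -0.045, 0.01, 0, 0, 0, -0.133, 0.061, -0.045, 0.01]

```text
clock: 10.8
position: [0.4593, -0.1976, 0.2857]
ee_rot: [0.996, -0.091, 0.0, -0.0]
ft_force: [0.2, -0.3, -1.3]
grip_width: 0.202
grasp_force: 39.3
```

```bash
python3 - <<'E'
from h import *
M=T();print(M.round(4)); print("shift to home",(M[:3,:3].T@(np.array([.4588,-.198,.2343])-M[:3,3])).round(4))
p=shot("scene")
print(bush(p,np.array([.600,-.163])))
p=shot("wrist")
for l in ["holder_mouth","gauge","gauge_handle"]:
    for d in manip.tip_of(p,l)[:1]: print(l,round(d["conf"],2),w(p,d["position"]).round(4))
E
```

```text
[[ 9.836e-01 -1.804e-01  6.000e-04  4.593e-01]
 [-1.804e-01 -9.836e-01  1.000e-04 -1.976e-01]
 [ 6.000e-04 -2.000e-04 -1.000e+00  2.857e-01]
 [ 0.000e+00  0.000e+00  0.000e+00  1.000e+00]]
shift to home [-0.0004  0.0005  0.0514]
[(0.82, array([ 0.5988, -0.1638]), np.float64(0.146)), (0.65, array([ 0.6018, -0.1598]), np.float64(2.008))]
holder_mouth 0.72 [ 0.4561 -0.1966  0.0452]
gauge 0.6 [ 0.4601 -0.1971  0.0588]
gauge_handle 0.74 [ 0.4583 -0.1973  0.1238]
```

Emit:
move_arm:
  plan: [0, 0, 0, -0.0004, 0.0005, 0.008, 0.01, 0, 0, 0, -0.0004, 0.0005, 0.016, 0.01, 0, 0, 0, -0.0004, 0.0005, 0.021, 0.01, 0, 0, 0, -0.0004, 0.0005, 0.026, 0.01, 0, 0, 0, -0.0004, 0.0005, 0.031, 0.01, 0, 0, 0, -0.0004, 0.0005, 0.031, 0.01]

```text
clock: 11.85
position: [0.4581, -0.1982, 0.2537]
ee_rot: [0.996, -0.091, -0.0, -0.0]
ft_force: [-0.3, -0.3, -0.8]
grip_width: 0.208
grasp_force: 39.3
```

Emit:
move_arm:
  plan: [0, 0, 0, 0.0005, 0, 0.003, 0.01, 0, 0, 0, 0.0005, 0, 0.006, 0.01, 0, 0, 0, 0.0005, 0, 0.009, 0.01, 0, 0, 0, 0.0005, 0, 0.012, 0.01, 0, 0, 0, 0.0005, 0, 0.015, 0.01, 0, 0, 0, 0.0005, 0, 0.0175, 0.01, 0, 0, 0, 0.0005, 0, 0.019, 0.01, 0, 0, 0, 0.0005, 0, 0.02, 0.01, 0, 0, 0, 0.0005, 0, 0.02, 0.01]

```text
clock: 12.98
position: [0.4587, -0.1983, 0.2343]
ee_rot: [0.996, -0.091, 0.0, 0.0]
ft_force: [-1.2, 1.2, 1.1]
grip_width: 0.206
grasp_force: 39.7
```

Emit:
move_arm:
  plan: [0, 0, 0, 0.0005, 0, 0, 0.03, 0, 0, 0, 0.0005, 0, 0, 0.06, 0, 0, 0, 0.0005, 0, 0, 0.085, 0, 0, 0, 0.0005, 0, 0, 0.085, 0, 0, 0, 0.0005, 0, -0.03, 0.085, 0, 0, 0, 0.0005, 0, -0.085, 0.085, 0, 0, 0, 0.0005, 0, -0.095, 0.085, 0, 0, 0, 0.0005, 0, -0.095, 0.085]

```text
clock: 13.98
position: [0.4592, -0.1985, 0.3294]
ee_rot: [0.996, -0.091, 0.001, 0.0]
ft_force: [-0.4, 0.0, 0.0]
grip_width: 0.997
grasp_force: 0.0
```

```bash
python3 - <<'E'
from h import *
p=shot("wrist"); save(p,"w5.png")
for l in ["gauge","gauge_handle","holder_mouth"]:
    for d in manip.tip_of(p,l)[:1]: print(l,round(d["conf"],2),w(p,d["position"]).round(4))
g=p["color"][:,:,::-1]; print(px(p,[.459,-.198,.103]))
p2=shot("scene"); print(bush(p2,np.array([.600,-.163])))
for d in manip.tip_of(p2,"gauge_handle")[:1]: print(w(p2,d["position"]).round(4))
for d in manip.tip_of(p2,"mandrel_seat")[:1]: print(w(p2,d["position"]).round(4))
go(.54,-.163,.16)
a=p["color"][140:290,240:400,::-1]; b=p2["color"][130:250,290:430,::-1]
cv2.imwrite("pics/c6.png",np.hstack([cv2.resize(a,(400,375)),cv2.resize(b,(400,375))]))
E
```

```text
gauge 0.58 [ 0.4585 -0.1984  0.0077]
gauge_handle 0.68 [ 0.4591 -0.1997  0.0725]
holder_mouth 0.61 [ 0.459  -0.197   0.0461]
[314.34404649 227.12361416]
[(0.85, array([ 0.6027, -0.1611]), np.float64(0.364)), (0.57, array([ 0.6018, -0.1598]), np.float64(2.008))]
[ 0.5996 -0.1613  0.0016]
[0.4394 0.1585 0.0216]
yaw0 -0.182 rot [-0.     0.001 -0.   ] shift [ 0.0732 -0.0495  0.0134] dist 0.089
```

View pics/c6.png

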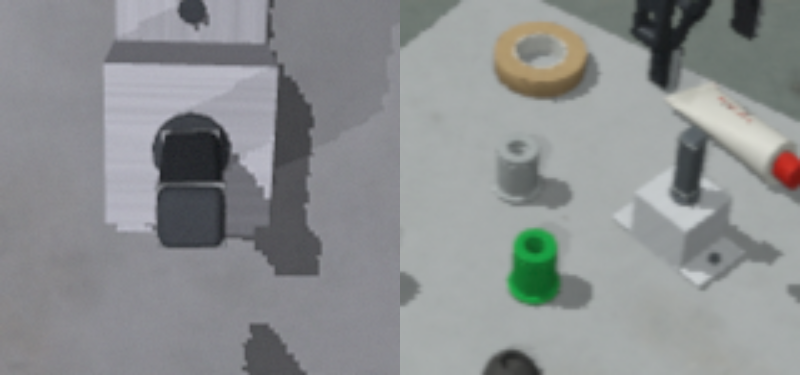

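The gauge is home: its collar rests on the block at left-panel px (190,150). The bushing still stands. Now to grip the bushing.

Emit:
move_arm:
  plan: [0, 0, 0, 0.035, -0.016, 0, 0.085, 0, 0, 0, 0.075, -0.034, 0, 0.085, 0, 0, 0, 0.115, -0.052, 0, 0.085, 0, 0, 0, 0.133, -0.06, 0.03, 0.085, 0, 0, 0, 0.133, -0.06, 0.08, 0.085, 0, 0, 0, 0.133, -0.06, 0.12, 0.085, 0, 0, 0, 0.133, -0.06, 0.144, 0.07, 0, 0, 0, 0.133, -0.06, 0.144, 0.05, 0, 0, 0, 0.133, -0.06, 0.144, 0.04, 0, 0, 0, 0.133, -0.06, 0.144, 0.03, 0, 0, 0, 0.133, -0.06, 0.144, 0.025, 0, 0, 0, 0.133, -0.06, 0.144, 0.025]
  squeeze: 40

```text
clock: 15.88
position: [0.6015, -0.1636, 0.1867]
ee_rot: [0.996, -0.091, 0.001, 0.0]
ft_force: [-1.0, 0.6, 6.8]
grip_width: 0.395
grasp_force: 41.3
```

Emit:
move_arm:
  plan: [0, 0, 0, 0, 0, -0.01, 0.025, 0, 0, 0, 0, 0, -0.03, 0.025, 0, 0, 0, 0, 0, -0.06, 0.025, 0, 0, 0, 0, 0, -0.1, 0.025, 0, 0, 0, 0, 0, -0.12, 0.025, 0, 0, 0, 0, 0, -0.12, 0.025]

```text
clock: 16.62
position: [0.6012, -0.1636, 0.3068]
ee_rot: [0.996, -0.091, 0.001, 0.0]
ft_force: [0.3, 0.4, -2.6]
grip_width: 0.392
grasp_force: 40.5
```

```bash
python3 - <<'E'
from h import *
o=manip.get_obs();print(o["grip_width"],o["ft_force"])
p=shot("wrist"); save(p,"w6.png"); M=T(); print(M.round(4))
for d in manip.tip_of(p,"bushing_a"): 
    W=w(p,d["position"]); print(round(d["conf"],2),W.round(4),"tool",(M[:3,:3].T@(W-M[:3,3])).round(4))
print(px(p,(M@[0,0,.143,1])[:3]))
go(.40,.163,.16)
E
```

```text
0.3918779669045424 [ 0.33464676  0.40282393 -2.63673432]
[[ 9.834e-01 -1.813e-01  3.000e-04  6.007e-01]
 [-1.813e-01 -9.834e-01 -4.000e-04 -1.636e-01]
 [ 4.000e-04  3.000e-04 -1.000e+00  3.050e-01]
 [ 0.000e+00  0.000e+00  0.000e+00  1.000e+00]]
0.96 [ 0.5201 -0.0815 -0.0009] tool [-0.0943 -0.0662  0.3059]
0.93 [ 0.6051  0.0809 -0.003 ] tool [-0.0401 -0.2413  0.3079]
0.85 [ 6.327e-01 -2.000e-04 -1.900e-03] tool [ 0.0018 -0.1666  0.3069]
0.84 [ 0.601  -0.1616  0.1128] tool [-1.000e-04 -2.100e-03  1.923e-01]
[314.99880702 307.04184486]
yaw0 -0.182 rot [0.    0.001 0.   ] shift [-0.2563 -0.2848 -0.0107] dist 0.383
```

View pics/w6.png

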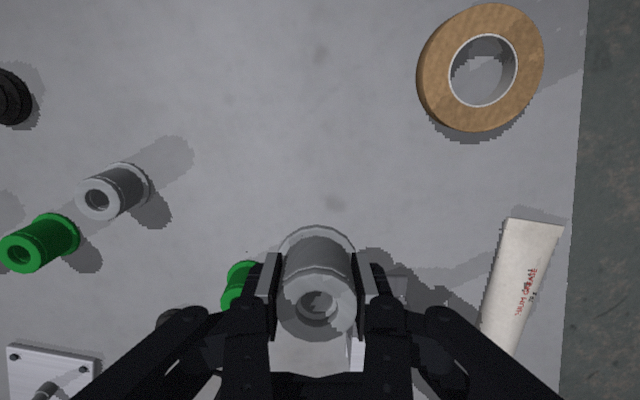

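The bushing is held square, with its bore on the tool axis (px 317,306 against an expected 315,307). Carrying it to a hover beside the mandrel.

Emit:
move_arm:
  plan: [0, 0, 0, -0.012, -0.015, 0, 0.025, 0, 0, 0, -0.043, -0.05, 0, 0.025, 0, 0, 0, -0.075, -0.088, 0, 0.025, 0, 0, 0, -0.11, -0.128, 0, 0.025, 0, 0, 0, -0.145, -0.169, 0, 0.025, 0, 0, 0, -0.18, -0.21, 0, 0.025, 0, 0, 0, -0.215, -0.25, 0, 0.025, 0, 0, 0, -0.237, -0.277, 0, 0.025, 0, 0, 0, -0.248, -0.29, 0, 0.025, 0, 0, 0, -0.248, -0.29, 0, 0.025, 0, 0, 0, -0.248, -0.29, 0, 0.025]

```text
clock: 18.1
position: [0.41, 0.1654, 0.3048]
ee_rot: [0.996, -0.092, -0.0, 0.0]
ft_force: [-0.5, -1.0, -0.9]
grip_width: 0.397
grasp_force: 40.5
```

```bash
python3 - <<'E'
from h import *
M=T(); print(M.round(4))
p=shot("wrist"); save(p,"w7.png")
for d in manip.tip_of(p,"mandrel_seat")[:2]: print(round(d["conf"],2),w(p,d["position"]).round(4),px(p,w(p,d["position"])))
for d in manip.tip_of(p,"bushing_a"): 
    W=w(p,d["position"]); t=(M[:3,:3].T@(W-M[:3,3])); 
    if np.hypot(*t[:2])<.03: print("held",t.round(4))
c=px(p,[.4385,.161,.03]).astype(int); print(c)
a=p["color"][c[1]-75:c[1]+75,c[0]-100:c[0]+100,::-1]; print(c[0]-100,c[1]-75,a.shape)
cv2.imwrite("pics/c7.png",cv2.resize(a,None,fx=4,fy=4,interpolation=cv2.INTER_CUBIC))
for z in (.044,.020): print(z,px(p,[.4385,.161,z]))
E
```

```text
[[ 9.831e-01 -1.829e-01 -4.000e-04  4.100e-01]
 [-1.829e-01 -9.831e-01 -5.000e-04  1.654e-01]
 [-3.000e-04  5.000e-04 -1.000e+00  3.048e-01]
 [ 0.000e+00  0.000e+00  0.000e+00  1.000e+00]]
0.96 [0.4388 0.16   0.0201] [315.29320317 162.75718048]
held [-0.0018 -0.0044  0.19  ]
[314 166]
214 91 (150, 200, 3)
0.044 [313.92002604 170.53599214]
0.02 [314.08742806 163.28564863]
```

View pics/c7.png

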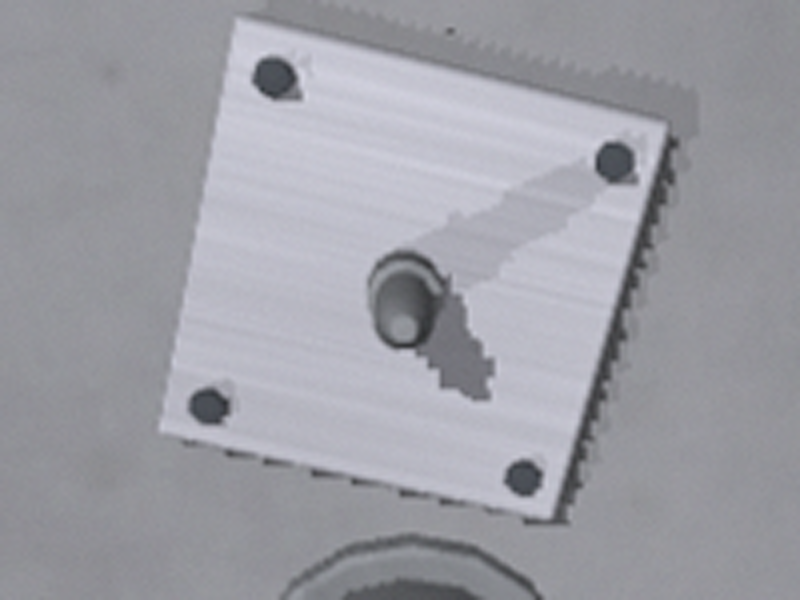

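The mandrel post's top is at crop (403,326), which is px (314.8,172.5). The plate corners are at crop (238,17), (665,122), (553,520) and (163,432). Next I'll work out the post centre and how far the held bushing is offset from the tool axis.

```bash
python3 - <<'E'
from h import *
from scipy.optimize import least_squares
p=shot("wrist"); M=T(); f=lambda x,y,z: ray(p,214+x/4,91+y/4,z)
print("top",f(403,326,.044).round(4)); C=np.array([f(*c,.008) for c in [(238,17),(665,122),(553,520),(163,432)]])
print("plate",C.mean(0).round(4),np.linalg.norm(np.diff(C,axis=0),axis=1))
print("shoulder ring: left/right mid", f(404,288,.020).round(4))
best=None
for d in manip.silhouettes(p,"bushing_a"):
    m=d["pixels"]; v,u=np.nonzero(m)
    if abs(u.mean()-316)<30 and v.mean()>200: best=m; print(d["conf"],m.sum(),u.min(),u.max(),v.min(),v.max()); break
cols=np.arange(284,350,2); top=np.array([np.nonzero(best[:,c])[0].min() if best[:,c].any() else np.nan for c in cols])
ok=~np.isnan(top); cols=cols[ok]; top=top[ok]; print(list(zip(cols,top))[::4])
t=np.linspace(0,2*np.pi,361)
def model(q):
    P=[]
    for z in (.1867,.1817):
        W=(M@np.c_[q[0]+.022*np.cos(t),q[1]+.022*np.sin(t),np.full(361,z),np.ones(361)].T).T[:,:3]
        P+=[px(p,x) for x in W]
    h=cv2.convexHull(np.float32(P))[:,0]
    i=h[:,1]<h[:,1].mean(); h=h[i]; h=h[np.argsort(h[:,0])]
    return np.interp(cols,h[:,0],h[:,1])
s=least_squares(lambda q:model(q)-top,[0,0],loss="soft_l1",diff_step=1e-4,x_scale=.001); print("held xy in tool",s.x.round(4),np.abs(s.fun).mean())
E
```

```text
top [0.437  0.1609 0.044 ]
plate [0.4368 0.1607 0.008 ] [0.08666736 0.08806476 0.08749392]
shoulder ring: left/right mid [0.4386 0.1605 0.02  ]
0.59 7983 277 357 224 341
[(np.int64(284), np.int64(239)), (np.int64(292), np.int64(232)), (np.int64(300), np.int64(227)), (np.int64(308), np.int64(225)), (np.int64(316), np.int64(224)), (np.int64(324), np.int64(226)), (np.int64(332), np.int64(227)), (np.int64(340), np.int64(231)), (np.int64(348), np.int64(238))]
held xy in tool [-0.0035  0.001 ] 0.36339564530012003
```

```bash
python3 - <<'E'
from h import *
from scipy.optimize import minimize
p=shot("wrist"); M=T()
for d in manip.silhouettes(p,"bushing_a"):
    m=d["pixels"]; v,u=np.nonzero(m)
    if abs(u.mean()-316)<30 and v.mean()>200: break
cols=np.arange(290,344,2); top=np.array([np.nonzero(m[:,c])[0].min() for c in cols]); bot=np.array([np.nonzero(m[:,c])[0].max()+1 for c in cols])
print(bot)
t=np.linspace(0,2*np.pi,181)
def ring(q,r,z,lo):
    h=np.array([px(p,(M@[q[0]+r*np.cos(a),q[1]+r*np.sin(a),z,1])[:3]) for a in t])
    i=(h[:,1]>h[:,1].mean()) if lo else (h[:,1]<h[:,1].mean()); h=h[i]; h=h[np.argsort(h[:,0])]; return np.interp(cols,h[:,0],h[:,1])
F=lambda q: np.minimum(ring(q,.022,.1867,0),ring(q,.022,.1817,0))-top
B=lambda q: ring(q,.018,.1447,1)-bot
for n,c in (("flange",lambda q:np.abs(F(q)).mean()),("rim",lambda q:np.abs(B(q)).mean()),("both",lambda q:np.abs(F(q)).mean()+np.abs(B(q)).mean())):
    s=minimize(c,[0,0],method="Nelder-Mead",options=dict(initial_simplex=[[0,0],[.003,0],[0,.003]])); print(n,s.x.round(4),s.fun)
np.set_printoptions(precision=4,suppress=True)
print("shift if held (-.001,.0007):",(M[:3,:3].T@(np.array([.4375,.1607,0])-M[:3,3]))[:2]-[-.001,.0007])
E
```

```text
[334 336 337 338 338 339 340 340 341 341 342 342 342 342 342 342 342 342
 341 341 340 339 338 338 337 336 334]
flange [-0.0036  0.0007] 0.33887876836570496
rim [-0.0008  0.0007] 0.2735599515544259
both [-0.0022  0.0026] 4.770701555382196
shift if held (-.001,.0007): [ 0.0293 -0.0004]
```

```bash
cat > fit.py <<'E'
from h import *
from scipy.optimize import minimize
def held(p,M,m,cols,tag,z0=.1867,free=True):
    top=np.array([np.nonzero(m[:,c])[0].min() for c in cols]); bot=np.array([np.nonzero(m[:,c])[0].max()+1 for c in cols])
    t=np.linspace(0,2*np.pi,91)
    def prof(q):
        Rt=R.from_euler("yx",[q[2],q[3]]).as_matrix(); P=[]; 
        K=np.linalg.inv(p["C"])@M
        for r,z in ((.022,0),(.022,-.005),(.018,-.042)):
            X=(Rt@np.c_[r*np.cos(t),r*np.sin(t),np.full(91,z+z0-.155)].T).T+[q[0],q[1],.155]
            c=X@K[:3,:3].T+K[:3,3]; P.append(np.c_[p["fx"]*c[:,0]/c[:,2]+p["cx"],p["fy"]*c[:,1]/c[:,2]+p["cy"]])
        lo=[];hi=[]
        for h in P:
            u=h[h[:,1]<h[:,1].mean()]; u=u[np.argsort(u[:,0])]; hi.append(np.interp(cols,u[:,0],u[:,1],left=999,right=999))
            u=h[h[:,1]>h[:,1].mean()]; u=u[np.argsort(u[:,0])]; lo.append(np.interp(cols,u[:,0],u[:,1],left=-1,right=-1))
        return np.min(hi,0),np.max(lo,0)
    return prof,top,bot
E
python3 - <<'E'
from fit import *
np.set_printoptions(precision=4,suppress=True)
p=shot("wrist"); M=T()
for d in manip.silhouettes(p,"bushing_a"):
    m=d["pixels"]; v,u=np.nonzero(m)
    if abs(u.mean()-316)<30 and v.mean()>200: break
prof,top,bot=held(p,M,m,np.arange(292,342,2),"w")
for fixed in (True,False):
    def cost(q):
        q=np.r_[q[:2],0 if fixed else q[2],0]; a,b=prof(q); return np.minimum(np.abs(a-top),20).mean()+np.minimum(np.abs(b-bot),20).mean()
    s=min((minimize(cost,[0,0,t0],method="Nelder-Mead",options=dict(initial_simplex=[[0,0,t0],[.003,0,t0],[0,.003,t0],[0,0,t0+.1]],maxiter=600)) for t0 in (-.1,0,.1)),key=lambda s:s.fun); print("wrist",s.x,s.fun)
for n in ("side","scene"):
    q=shot(n); e=px(q,(M@[0,0,.167,1])[:3]); print(n,e)
    for d in manip.silhouettes(q,"bushing_a"):
        k=d["pixels"]; v,u=np.nonzero(k)
        if np.hypot(u.mean()-e[0],v.mean()-e[1])<25:
            cc=np.arange(u.min(),u.max()+1); b=[np.nonzero(k[:,c])[0].max() for c in cc]; print(round(d["conf"],2),k.sum(),u.min(),u.max(),v.min(),v.max(),b)
            print("expected bottom corners",px(q,(M@[.022,0,.1867,1])[:3]),px(q,(M@[-.022,0,.1867,1])[:3]))
            save(q,n+"1.png")
E
```

```text
wrist [-0.0022 -0.0019  0.0326] 5.058462070317781
wrist [-0.0003  0.0007 -0.1424] 0.750876947944763
side [366.3641 222.0031]
0.73 266 358 380 209 236 [np.int64(231), np.int64(233), np.int64(233), np.int64(234), np.int64(234), np.int64(235), np.int64(235), np.int64(235), np.int64(235), np.int64(235), np.int64(236), np.int64(236), np.int64(236), np.int64(236), np.int64(236), np.int64(236), np.int64(236), np.int64(236), np.int64(235), np.int64(235), np.int64(235), np.int64(234), np.int64(233)]
expected bottom corners [353.873  229.7102] [377.7205 234.1216]
scene [306.1553 281.2662]
0.86 538 299 320 266 299 [np.int64(296), np.int64(297), np.int64(298), np.int64(298), np.int64(298), np.int64(298), np.int64(299), np.int64(299), np.int64(299), np.int64(299), np.int64(299), np.int64(299), np.int64(299), np.int64(299), np.int64(299), np.int64(298), np.int64(298), np.int64(298), np.int64(297), np.int64(296), np.int64(295), np.int64(293)]
expected bottom corners [297.7449 280.0757] [315.1564 296.8098]
```

The held bushing is tilted about 8° around the tool's y axis, flange towards -x. I'll turn the tool by +0.142 rad about y to set it upright, and go to just above the post.

Emit:
move_arm:
  plan: [0, 0.05, 0, 0.002, 0, 0, 0.025, 0, 0.1, 0, 0.004, 0, 0.001, 0.025, 0, 0.142, 0, 0.0067, -0.0004, 0.0016, 0.025, 0, 0.142, 0, 0.0067, -0.0004, 0.025, 0.025, 0, 0.142, 0, 0.0067, -0.0004, 0.05, 0.025, 0, 0.142, 0, 0.0067, -0.0004, 0.063, 0.025, 0, 0.142, 0, 0.0067, -0.0004, 0.063, 0.025, 0, 0.142, 0, 0.0067, -0.0004, 0.063, 0.025]

```text
clock: 19.75
position: [0.4165, 0.166, 0.2428]
ee_rot: [0.993, -0.091, 0.071, 0.006]
ft_force: [0.1, 0.6, -1.3]
grip_width: 0.392
grasp_force: 40.5
```

```bash
python3 - <<'E'
from fit import *
np.set_printoptions(precision=4,suppress=True)
p=shot("wrist"); M=T(); print(M)
print("bushing axis at pivot",(M@[-.0003,.0007,.155,1])[:3], "underside", (M@[-.0003-.1415*.0317,.0007,.155+.99*.0317,1])[:3])
for d in manip.silhouettes(p,"bushing_a"):
    m=d["pixels"]; v,u=np.nonzero(m)
    if abs(u.mean()-316)<30 and v.mean()>200: break
print(d["conf"],m.sum(),v.min(),v.max())
prof,top,bot=held(p,M,m,np.arange(292,342,2),"w")
def cost(q):
    a,b=prof(np.r_[q,0]); return np.minimum(np.abs(a-top),20).mean()+np.minimum(np.abs(b-bot),20).mean()
s=min((minimize(cost,[0,0,t0],method="Nelder-Mead",options=dict(initial_simplex=[[0,0,t0],[.003,0,t0],[0,.003,t0],[0,0,t0+.1]],maxiter=600)) for t0 in (-.15,0)),key=lambda s:s.fun); print("wrist",s.x,s.fun)
for n in ("side","scene"):
    q=shot(n); save(q,n+"2.png"); e=px(q,[.4375,.1607,.0765])
    for d in manip.silhouettes(q,"bushing_a"):
        k=d["pixels"]; v,u=np.nonzero(k)
        if np.hypot(u.mean()-e[0],v.mean()-e[1])<25:
            vv=v.max()-4; print(n,round(d["conf"],2),"flange px",u.min(),u.max(),v.max(),"expected mid",px(q,[.4375,.1607,.055]))
    for d in manip.tip_of(q,"mandrel_seat")[:1]: print(w(q,d["position"]))
E
```

```text
[[ 0.9733 -0.1813  0.1406  0.4165]
 [-0.1795 -0.9834 -0.0254  0.166 ]
 [ 0.1428 -0.0005 -0.9897  0.2429]
 [ 0.      0.      0.      1.    ]]
bushing axis at pivot [0.4379 0.1614 0.0895] underside [0.4379 0.1614 0.0578]
0.92 7936 224 341
wrist [-0.0006  0.0008 -0.1231] 0.8072496193714516
side 0.62 flange px 338 361 263 expected mid [348.9567 258.9771]
side 0.52 flange px 328 341 246 expected mid [348.9567 258.9771]
scene 0.94 flange px 289 307 307 expected mid [296.5985 298.5851]
[0.4398 0.1613 0.0248]
```

Emit:
move_arm:
  plan: [0, 0, 0, -0.0014, 0.0006, 0.008, 0.025, 0, 0, 0, -0.0021, 0.0006, 0.0125, 0.025, 0, 0, 0, -0.0025, 0.0006, 0.015, 0.025, 0, 0, 0, -0.0028, 0.0006, 0.0175, 0.025, 0, 0, 0, -0.0032, 0.0006, 0.02, 0.025, 0, 0, 0, -0.0032, 0.0006, 0.02, 0.025]

```text
clock: 20.9
position: [0.4153, 0.1654, 0.2214]
ee_rot: [0.993, -0.091, 0.07, 0.007]
ft_force: [-2.2, 2.4, -2.7]
grip_width: 0.4
grasp_force: 40.5
```

Emit:
move_arm:
  plan: [0, 0, 0, -0.0003, 0, 0.002, 0.025, 0, 0, 0, -0.0006, 0, 0.004, 0.025, 0, 0, 0, -0.0009, 0, 0.006, 0.025, 0, 0, 0, -0.0009, 0, 0.006, 0.025]

```text
clock: 21.4
position: [0.4154, 0.1654, 0.2155]
ee_rot: [0.993, -0.091, 0.07, 0.006]
ft_force: [-3.5, 1.9, -3.3]
grip_width: 0.396
grasp_force: 40.5
```

Emit:
move_arm:
  plan: [0, 0, 0, -0.0007, -0.0003, 0.002, 0.025, 0, 0, 0, -0.0011, -0.0003, 0.004, 0.025, 0, 0, 0, -0.0014, -0.0003, 0.006, 0.025, 0, 0, 0, -0.0014, -0.0003, 0.006, 0.025]

```text
clock: 21.9
position: [0.4152, 0.1656, 0.2094]
ee_rot: [0.993, -0.091, 0.071, 0.006]
ft_force: [-2.2, 1.6, -2.9]
grip_width: 0.396
grasp_force: 40.5
```

Emit:
move_arm:
  plan: [0, 0, 0, -0.0006, -0.0002, 0.0015, 0.025, 0, 0, 0, -0.0008, -0.0002, 0.003, 0.025, 0, 0, 0, -0.0009, -0.0002, 0.004, 0.025, 0, 0, 0, -0.0009, -0.0002, 0.004, 0.025]

```text
clock: 22.4
position: [0.4152, 0.1659, 0.206]
ee_rot: [0.993, -0.091, 0.071, 0.007]
ft_force: [-4.5, -1.4, 7.4]
grip_width: 0.398
grasp_force: 41.8
```

Emit:
move_arm:
  plan: [0, 0, 0, 0, 0, 0, 0.035, 0, 0, 0, 0, 0, 0, 0.045, 0, 0, 0, 0, 0, 0, 0.06, 0, 0, 0, 0, 0, 0, 0.075, 0, 0, 0, 0, 0, 0, 0.085, 0, 0, 0, 0, 0, 0, 0.085, 0, 0, 0, 0.0043, 0, -0.03, 0.085, 0, 0, 0, 0.01, 0, -0.07, 0.085, 0, 0, 0, 0.0143, 0, -0.1, 0.085, 0, 0, 0, -0.016, 0, -0.12, 0.085, 0, -0.142, 0, -0.016, 0, -0.12, 0.085, 0, -0.142, 0, -0.016, 0, -0.12, 0.085]

```text
clock: 23.9
position: [0.3831, 0.1716, 0.3222]
ee_rot: [0.996, -0.091, 0.0, -0.0]
ft_force: [-0.5, 0.9, -1.1]
grip_width: 0.994
grasp_force: 0.0
```

```bash
python3 - <<'E'
from fit import *
np.set_printoptions(precision=4,suppress=True)
o=manip.get_obs(); print(o["clock"],o["ft_force"],T()[:3,3])
for n in ("wrist","side","scene"):
    q=shot(n); save(q,n+"3.png")
    e=px(q,[.4375,.1607,.041]); print(n,e)
    for d in manip.silhouettes(q,"bushing_a"):
        k=d["pixels"].astype(np.uint8); v,u=np.nonzero(k)
        if np.hypot(u.mean()-e[0],v.mean()-e[1])<25:
            t=np.linspace(0,2*np.pi,40)
            def ren(x,y,z,tx,ty):
                r=np.zeros(k.shape,np.uint8); Rt=R.from_euler("xy",[tx,ty]).as_matrix()
                for rad,a,b in ((.022,0,.005),(.018,.005,.042)):
                    P=np.array([px(q,Rt@[rad*np.cos(s),rad*np.sin(s),h]+[x,y,z]) for h in (a,b) for s in t])
                    cv2.fillConvexPoly(r,cv2.convexHull((P*16).astype(np.int32)),1,shift=4)
                return np.sum(r!=k)/k.sum()
            s=minimize(lambda a:ren(a[0],a[1],a[2],a[3],a[4]),[.4375,.1607,.02,0,0],method="Nelder-Mead",options=dict(initial_simplex=np.array([.4375,.1607,.02,0,0])+np.vstack([np.zeros(5),np.diag([.004,.004,.004,.06,.06])]),maxiter=250))
            print(round(d["conf"],2),k.sum(),s.x,s.fun,"upright z=.02:",ren(.4375,.1607,.02,0,0), "z=.008:",ren(.4375,.1607,.008,0,0),"z=.03",ren(.4375,.1607,.03,0,0))
E
```

```text
23.9 [-0.4763  0.8763 -1.082 ] [0.3831 0.1716 0.3222]
wrist [316.5819 130.078 ]
0.96 2254 [0.4366 0.1614 0.0156 0.0125 0.0475] 0.11535048802129548 upright z=.02: 0.19210292812777285 z=.008: 0.1495119787045253 z=.03 0.29281277728482696
side [348.6199 265.3306]
0.92 497 [ 0.4378  0.1571  0.0158  0.3283 -0.0599] 0.11670020120724346 upright z=.02: 0.24346076458752516 z=.008: 0.5653923541247485 z=.03 0.448692152917505
scene [296.8173 302.9004]
```

The silhouettes look roughly right but can't settle a millimetre. I'll feel it instead: a light touch on the bushing's rim with shut fingertips gives its height and settles it.

Emit:
move_arm:
  plan: [0, 0, 0, 0.02, 0, 0, 0.0, 0, 0, 0, 0.045, 0.0005, 0, 0.0, 0, 0, 0, 0.0556, 0.0005, 0, 0.0, 0, 0, 0, 0.0556, 0.0005, 0, 0.0, 0, 0, 0, 0.0556, 0.0005, 0.02, 0.0, 0, 0, 0, 0.0556, 0.0005, 0.045, 0.0, 0, 0, 0, 0.0556, 0.0005, 0.065, 0.0, 0, 0, 0, 0.0556, 0.0005, 0.067, 0.0, 0, 0, 0, 0.0556, 0.0005, 0.067, 0.0]
  squeeze: 20

```text
clock: 25.32
position: [0.437, 0.1616, 0.2557]
ee_rot: [0.996, -0.091, 0.0, -0.0]
ft_force: [0.5, 0.1, 0.8]
grip_width: -0.004
grasp_force: 0.0
```

```bash
python3 -c "
from h import *
print(manip.tip_extent, T()[:3,3], manip.get_obs()['grip_width'])"
```

```text
0.1734 [0.43701913 0.1615994  0.25569366] -0.004277312622765708
```

Emit:
move_arm:
  plan: [0, 0, 0, 0, 0, 0.004, 0, 0, 0, 0, 0, 0, 0.008, 0, 0, 0, 0, 0, 0, 0.012, 0, 0, 0, 0, 0, 0, 0.015, 0, 0, 0, 0, 0, 0, 0.0165, 0, 0, 0, 0, 0, 0, 0.018, 0, 0, 0, 0, 0, 0, 0.018, 0]

```text
clock: 26.2
position: [0.4372, 0.1613, 0.237]
ee_rot: [0.996, -0.091, -0.0, 0.0]
ft_force: [-0.2, -0.2, 0.9]
grip_width: 0.002
grasp_force: 0.0
```

Emit:
move_arm:
  plan: [0, 0, 0, 0, 0, 0.0007, 0, 0, 0, 0, 0, 0, 0.0014, 0, 0, 0, 0, 0, 0, 0.0018, 0, 0, 0, 0, 0, 0, 0.0018, 0]

```text
clock: 26.7
position: [0.4373, 0.1613, 0.2354]
ee_rot: [0.996, -0.091, 0.0, -0.0]
ft_force: [-0.9, 0.6, 1.5]
grip_width: 0.001
grasp_force: 0.8
```

Emit:
move_arm:
  plan: [0, 0, 0, 0, 0, 0.0004, 0, 0, 0, 0, 0, 0, 0.0008, 0, 0, 0, 0, 0, 0, 0.0008, 0]

```text
clock: 27.08
position: [0.4376, 0.1614, 0.235]
ee_rot: [0.996, -0.091, 0.001, -0.0]
ft_force: [-1.3, -0.8, 6.7]
grip_width: 0.003
grasp_force: 3.5
```

The rim gives firm contact at z≈0.062 m, which is exactly the seated height (20 + 42 mm). Retracting clear for a final check.

Emit:
move_arm:
  plan: [0, 0, 0, 0, 0, -0.01, 0, 0, 0, 0, 0, 0, -0.05, 0, 0, 0, 0, 0, 0, -0.1, 0, 0, 0, 0, -0.02, 0, -0.14, 0, 0, 0, 0, -0.02, 0, -0.14, 0, 0, 0, 0, -0.02, 0, -0.14, 0]

```text
clock: 27.82
position: [0.4174, 0.1646, 0.3742]
ee_rot: [0.996, -0.091, 0.0, 0.0]
ft_force: [-0.5, 0.6, -0.1]
grip_width: -0.003
grasp_force: 0.0
```

```bash
python3 - <<'E'
from h import *
for n in ("wrist","scene","side"):
    p=shot(n)
    for l in ["gauge","bushing_a","dust_boot","hex_key","tape_roll"]:
        print(n,l,[(round(d["conf"],2),*w(p,d["position"]).round(3)) for d in manip.tip_of(p,l) if d["conf"]>.4])
E
```

```text
wrist gauge []
wrist bushing_a [(0.64, np.float64(0.44), np.float64(0.162), np.float64(0.016)), (0.64, np.float64(0.522), np.float64(-0.084), np.float64(-0.001))]
wrist dust_boot [(0.71, np.float64(0.48), np.float64(0.001), np.float64(-0.0))]
wrist hex_key [(0.75, np.float64(0.38), np.float64(0.014), np.float64(-0.003))]
wrist tape_roll []
scene gauge [(0.7, np.float64(0.456), np.float64(-0.2), np.float64(0.078)), (0.58, np.float64(0.726), np.float64(0.074), np.float64(-0.001)), (0.5, np.float64(0.454), np.float64(-0.2), np.float64(0.012))]
scene bushing_a [(0.97, np.float64(0.44), np.float64(0.159), np.float64(0.02)), (0.89, np.float64(0.522), np.float64(-0.086), np.float64(-0.0)), (0.79, np.float64(0.603), np.float64(0.078), np.float64(0.002)), (0.74, np.float64(0.617), np.float64(0.161), np.float64(0.001)), (0.63, np.float64(0.64), np.float64(0.001), np.float64(-0.0)), (0.61, np.float64(0.721), np.float64(0.169), np.float64(-0.004))]
scene dust_boot [(0.86, np.float64(0.482), np.float64(0.003), np.float64(0.001))]
scene hex_key [(0.53, np.float64(0.376), np.float64(0.006), np.floa
[... 249 characters left out ...]
[(0.96, np.float64(0.718), np.float64(0.169), np.float64(-0.001)), (0.93, np.float64(0.602), np.float64(0.08), np.float64(0.006)), (0.83, np.float64(0.637), np.float64(-0.002), np.float64(0.004)), (0.65, np.float64(0.435), np.float64(0.164), np.float64(0.018)), (0.61, np.float64(0.609), np.float64(0.163), np.float64(0.001)), (0.61, np.float64(0.43), np.float64(0.162), np.float64(0.024)), (0.58, np.float64(0.521), np.float64(-0.082), np.float64(-0.002))]
side dust_boot [(0.71, np.float64(0.48), np.float64(0.003), np.float64(0.002)), (0.6, np.float64(0.725), np.float64(0.068), np.float64(0.004))]
side hex_key []
side tape_roll [(0.87, np.float64(0.677), np.float64(-0.303), np.float64(-0.004))]
```

The bushing's underside reads z≈0.020 m on the mandrel, the gauge is home, and everything else is where it was.

```bash
python3 -c "
from workcell import manip
print(manip.hand_in())"
```

```text
the job is handed in; nothing more can be done
None
```

The gauge stopped at its step in the first bushing I tried (25 mm deep, about 8 N), so I put the gauge back in its holder, seated that bushing on the mandrel shoulder, and handed the job in at about 28 s; no verdict came back.

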